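# Roll the cover strip of a terminal rail home

## Robot

A 6-joint arm with a two-finger parallel gripper is mounted at the origin on a cart in front of the work surface, level with it; the furniture and walls round the work are solid. World frame = base frame: x ahead of the robot, y to its left, z up, the work surface at z = 0. Lengths are in m, angles in rad, forces in N, time in s.
With the tool pointing down it reaches from about 0.375 to 0.9 m from the base axis. Payload 3.1 kg.
Tool frame: the origin (TCP) lies between the finger pads; the fingertips stand 8 mm ahead of it and the grasp point (between the pads) lies 11 mm behind it; z points along the fingers, y is the line along which they close (so a half turn about z gives the same grasp; the last joint's range is limited). The gripper opens to 85 mm and grips with 20 to 120 N. Pads are 22 mm wide; open, the fingers measure 114 mm over their backs; the gripper's body (76 mm by 85 mm) begins 54 mm behind the grasp point. The pads swing forward as they close: fully open they stand 13 mm farther back than shut.
Start: joints at [1.127, 0.527, 1.433, -0, 1.181, -0.178], TCP at [0.164, 0.603, 0.239] pointing down, gripper open.
Joint ranges: [-3.08, 3.08], [-0.75, 2.2], [0.22, 2.44], [-1.43, 4.57], [0, 2.65], [-2.85, 2.85]. Speed limits (rad/s): [2.79, 2.79, 3.14, 3.14, 3.14, 3.14].

## Interface

Orientations are given as a unit quaternion [x, y, z, w].
In Python, from station import readout, cams, sign_off gives the robot as it stands.
- The arm moves only by the tool send_rows, never from a script. Its argument "commands" is text: rows parted by semicolons, each of 5 numbers parted by spaces: the finger opening in mm, from 0 to 85.4, then the shift along the tool's x, y, z each as a share of 0.02 m, from -1 to 1, then the turn about the tool's z as a share of 4 degrees, from -1 to 1. In form: grip dx dy dz spin; .... A call has 1 to 20 rows; each row shifts and turns the commanded pose from where the row before left it, along the tool's axes as they then stand; what a row does not reach is not made up. A row lasts 1/12 s, in which the tool goes at most 41.7 mm and 7.16 degrees, less where a joint would pass 70% of its speed; a pose out of reach is approached as far as the arm can. A call with a number of a shift or a turn outside -1 to 1 is refused whole. A call with a gripper value outside its range is refused whole. The fingers move at their own pace and stop on an object; "grip_force" is the grip in N (left out, the last holds). Time passes only in rows, so rows that do not move let the fingers close. It gives the time, the measured TCP pose, the force, the opening and the grip force at its end, in the units of the state.
- readout.sense(): the state, without advancing time (a new reading comes with each control period).
- cams.snapshot(name): name is "side" or "top" or "wrist"; returns a dict with "pixels" (384x512x3 uint8, red, green, blue), "intrinsics" (3x3 intrinsics, pixels), "dist" ([k1, k2, p1, p2, k3] as OpenCV has them; the pictures are not rectified), "eye" and "rotation" of the camera in the world. Camera axes: x right, y down, z forward; pixel columns grow to the right and rows downward; lengths in m; the calibration is good to about 2 mm. A picture is of the moment at which its call begins. There is no depth.
- sign_off(): hands the job in; it is judged then, once.
The state is a dict: "t": time; "q": joint angles; "qd": joint speeds; "tau": joint torques, N m; "tcp_pos": TCP position; "tool_rot": TCP orientation; "force": force on the tool from outside, world axes, zero at the start; "ft_torque": the same for the moment, N m; "finger_gap": opening from 0.0 (shut) to 1.0 (fully open); "gripper_force": force on a finger pad.
Only numpy, scipy, OpenCV 4.12 (cv2) and the standard library are available. Lean on these libraries where they do the work, as an engineer would, in place of code of your own. Each camera call takes 0.05 s, during which the arm holds its last target. There are 200 camera calls.

## Task

Take the hand roller out of its holder and roll it along the white cover strip of the terminal rail with firm pressure, about 15 N and never more than 30 N, until every piece of the strip is pressed in flush with the end blocks. Press the strip with the roller only, not with the gripper. Then hang the roller back in its holder the way it was, upright with its cross plate seated on the posts, and leave the other things where they are.

Things in the scene. Friction and masses are not known exactly. Their poses are not given: they have to be found in the camera images.
- seam_roller: hand roller, about 0.27 kg, 99 mm tall, upright. Origin: centre of the underside of its rubber roller; z up the handle, x along the axle, y the way it rolls; both sides are alike, so half a turn about z makes no difference. Rubber roller 40 mm in diameter, 30 mm wide, axle at z = 20 mm; steel cheeks beside it (40 mm over all in x)
- plate_underside (a point): on the hand roller: centre of the underside of its steel cross plate, z = 43 mm in the roller's frame, axes as the roller's. The plate is 66 (x) by 30 (y) by 8 mm, z = 43 to 51 mm
- grip_point (a point): on the hand roller: middle of its square wooden handle, z = 81 mm in the roller's frame. The handle is 24 x 24 mm, sides along x and y, from z = 51 to 99 mm. Grip here from above, fingers closing along the roller's y (or x)
- roller_wheel (a joint): angle that the rubber roller has turned about its axle (rad), 0 at the start; it turns freely; 1 rad is 20 mm of rolling. Where it meets the step of the next raised piece, the push against that step counts as bearing force too
- holder: the roller's holder, fixed to the bench: dark base plate 100 (x) by 70 mm, two wooden posts 46 mm apart in x between their inner faces, tops 52 mm above the bench. The roller hangs between the posts, its cross plate resting on their tops, its x along the holder's x. Origin: centre of the underside
- holder_seat (a point): centre of the holder's seat, level with the post tops, axes as the holder's; the cross plate's underside centre lies here when the roller is hung up. Lips 7 mm high on the post tops leave 37 mm in y for the 30 mm plate: about 3 mm to spare each way in x and y
- rail: terminal rail: aluminium channel 62 (x) by 236 (y) mm, fixed to the bench; origin at the centre of its underside, y along the strip, z up. It carries a grey terminal row with a flat end block at either end (y = -111 to -77 and 77 to 111 mm, 32 mm wide); between them the cover strip, seven white pieces 28 mm wide in x, one every 22 mm, centred on x = 0
- strip_middle (a point): on the rail, x = y = 0, z = 50 mm: nominal middle of the strip's top when fully pressed in, flush with the end blocks' tops. The row lies on packing in the channel: its real height is up to 6 mm more or less than this, and it slopes along y by up to 0.04 rad either way. No measured pose shows this, it must be felt. It does not give under load
- piece1 (a joint): how far cover piece 1 (at y = -66 mm on the rail) is pressed in (m): 0 stands 5 mm proud of the end blocks, 0.005 is fully home. Its clips yield at about 10 N, and it stays where it is left
- piece2 (a joint): how far cover piece 2 (at y = -44 mm on the rail) is pressed in (m): 0 stands 5 mm proud of the end blocks, 0.005 is fully home. Its clips yield at about 10 N, and it stays where it is left
- piece3 (a joint): how far cover piece 3 (at y = -22 mm on the rail) is pressed in (m): 0 stands 5 mm proud of the end blocks, 0.005 is fully home. Its clips yield at about 10 N, and it stays where it is left
- piece4 (a joint): how far cover piece 4 (at y = 0 mm on the rail) is pressed in (m): 0 stands 5 mm proud of the end blocks, 0.005 is fully home. Its clips yield at about 10 N, and it stays where it is left
- piece5 (a joint): how far cover piece 5 (at y = 22 mm on the rail) is pressed in (m): 0 stands 5 mm proud of the end blocks, 0.005 is fully home. Its clips yield at about 10 N, and it stays where it is left
- piece6 (a joint): how far cover piece 6 (at y = 44 mm on the rail) is pressed in (m): 0 stands 5 mm proud of the end blocks, 0.005 is fully home. Its clips yield at about 10 N, and it stays where it is left
- piece7 (a joint): how far cover piece 7 (at y = 66 mm on the rail) is pressed in (m): 0 stands 5 mm proud of the end blocks, 0.005 is fully home. Its clips yield at about 10 N, and it stays where it is left
- screw_jar: glass jar of screws, 56 mm wide, 67 mm tall, a bystander; origin at the centre of its underside
- multimeter: grey multimeter 138 x 70 x 39 mm, lying on the bench, a bystander; origin at the centre of its underside
- battery_9v: small block battery 18 x 26 x 48 mm, standing, a bystander; origin at the centre of its underside

How it is judged:
By the outcome, as a careful person would: the job done as asked, in the order asked, and still so for the second after the job is handed in, with the robot touching nothing.
It also fails if it takes over 72 s, if anything falls off the work surface, if the arm or the gripper's body presses on something with over 40 N, if the wrist force passes 120 N, or if a joint passes its speed limit or range.

## Working session

There is one attempt and no reset: what is moved stays moved. The work goes in short steps, Python scripts to look and compute and a tool call to move; the robot and the scene stay as the last step left them, time stands still between calls to the robot, and variables do not carry over. Pictures are saved under pics/ and viewed, at most 10 in all, crops included, and the job is handed in when it is done.

Besides the shell and the picture viewer there is one more tool, called after "Emit:" as name(argument=value, ...) on one line, values as JSON. send_rows: Moves the arm, as the interface text tells. Its arguments: {"type":"object","properties":{"commands":{"type":"string"},"grip_force":{"type":"number"}},"required":["commands"]}

```bash
mkdir -p pics; ls
python3 - <<'E'
from station import readout,cams
import cv2,numpy as np
s=readout.sense();print({k:np.round(v,4).tolist() for k,v in s.items()})
ims=[]
for n in ["side","top","wrist"]:
    d=cams.snapshot(n);print(n,np.round(d["intrinsics"],1).tolist(),np.round(d["dist"],4),np.round(d["eye"],3),np.round(d["rotation"],3).tolist())
    cv2.imwrite(f"pics/{n}0.png",cv2.resize(d["pixels"][:,:,::-1],(768,576)))
E
```

```text
pics
{'t': 0.0, 'q': [1.1265, 0.5284, 1.4339, -0.0, 1.1814, -0.1785], 'qd': [0.0002, -0.0017, -0.0009, -0.0014, 0.0012, 0.0027], 'tau': [-0.0008, -44.2347, -17.8024, -0.0002, 0.0085, 0.0], 'tcp_pos': [0.1638, 0.6024, 0.2383], 'tool_rot': [0.1325, 0.9912, -0.001, -0.0003], 'force': [0.2493, 0.3139, 0.3393], 'ft_torque': [-0.0269, -0.0055, -0.0114], 'gripper_force': 0.0, 'finger_gap': 0.9974}
side [[460.5, 0.0, 257.3], [0.0, 460.5, 192.2], [0.0, 0.0, 1.0]] [-0.1202  0.      0.      0.      0.    ] [ 0.004 -0.794  0.51 ] [0.798, -0.265, 0.157, -0.518]
top [[468.2, 0.0, 255.5], [0.0, 468.2, 183.8], [0.0, 0.0, 1.0]] [-0.1426  0.      0.      0.      0.    ] [ 0.361 -0.008  1.243] [0.71, -0.7, 0.054, -0.053]
wrist [[342.7, 0.0, 258.1], [0.0, 342.7, 193.5], [0.0, 0.0, 1.0]] [-0.0574  0.      0.      0.      0.    ] [0.09  0.623 0.373] [0.786, 0.6, 0.091, 0.12]
```

View pics/top0.png

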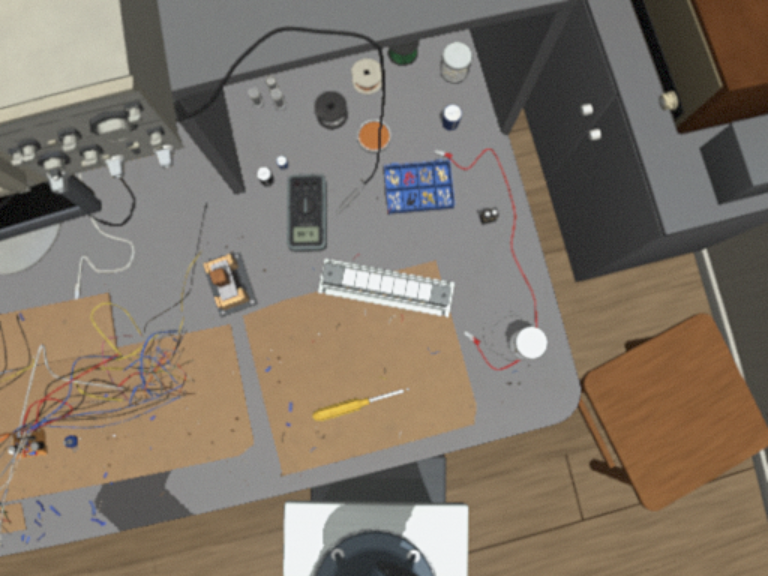

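View pics/side0.png

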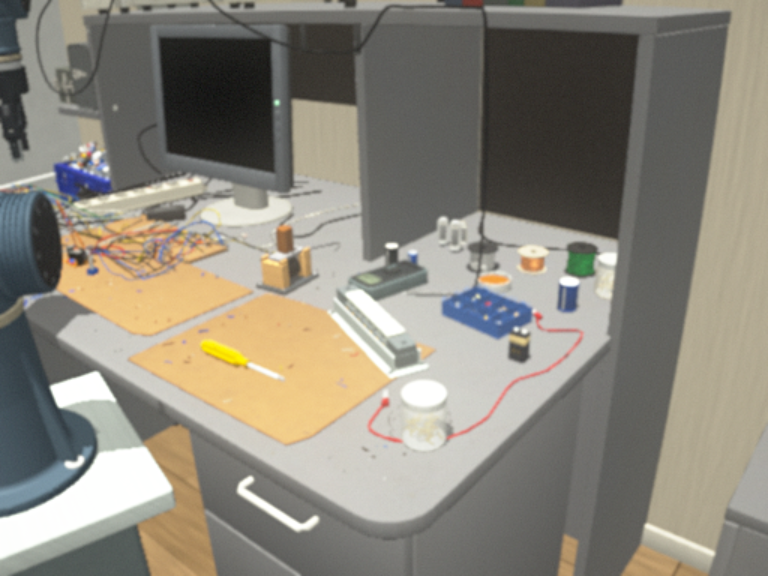

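```bash
cat > h.py <<'E'
from station import readout,cams
import cv2,numpy as np
from scipy.spatial.transform import Rotation as R
def ray(d,u,v):
    p=cv2.undistortPoints(np.array([[[u,v]]],float),d["intrinsics"],np.array(d["dist"]))[0,0]
    q=np.array(d["rotation"]); M=R.from_quat(q).as_matrix() if q.size==4 else q
    r=M@np.array([p[0],p[1],1]); return np.array(d["eye"]),r/np.linalg.norm(r)
def onz(d,u,v,z):
    o,r=ray(d,u,v); return o+r*(z-o[2])/r[2]
def tri(*obs):
    A=np.zeros((3,3));b=np.zeros(3)
    for d,u,v in obs:
        o,r=ray(d,u,v);P=np.eye(3)-np.outer(r,r);A+=P;b+=P@o
    x=np.linalg.solve(A,b); return x
def proj(d,X):
    q=np.array(d["rotation"]); M=R.from_quat(q).as_matrix() if q.size==4 else q
    rv=cv2.Rodrigues(M.T)[0]; t=-M.T@np.array(d["eye"])
    return cv2.projectPoints(np.array(X,float).reshape(-1,3),rv,t,d["intrinsics"],np.array(d["dist"]))[0][:,0]
def crop(d,x,y,w,h,s):
    return cv2.resize(d["pixels"][y:y+h,x:x+w,::-1],None,fx=s,fy=s,interpolation=cv2.INTER_CUBIC)
E
python3 - <<'E'
from h import *
t=cams.snapshot("top");s=cams.snapshot("side")
a=crop(t,125,160,50,50,8);b=crop(s,165,145,50,50,8)
c=crop(t,205,165,100,50,4);d=crop(s,215,185,75,70,4)
M=np.zeros((600,800,3),np.uint8);M[:400,:400]=a;M[:400,400:]=b;M[400:,:400]=c;M[400:,400:700]=d[:200]
cv2.imwrite("pics/m1.png",M)
print(onz(t,146,180.5,.108), onz(t,153,188,0))
for u,v in[(325,270),(450,297)]: print(onz(t,u/1.5,v/1.5,.05))
E
```

```text
[0.53867455 0.26352684 0.108     ] [0.53538145 0.26912369 0.        ]
[0.55182098 0.09303632 0.05      ]
[ 0.50824831 -0.12232816  0.05      ]
```

View pics/m1.png

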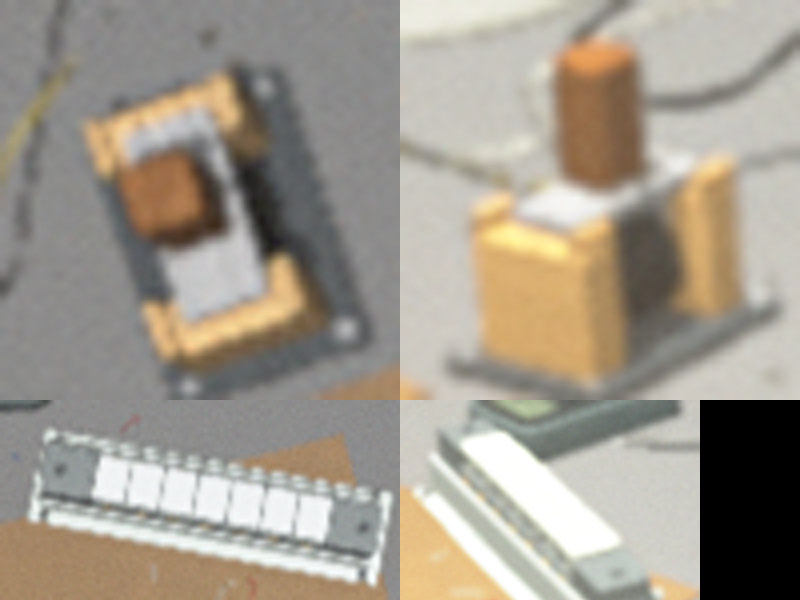

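```bash
cat >> h.py <<'E'
def go(x,y,z,yaw=None):
    "units to a TCP target; yaw = angle of tool y in the world (deg), spin done first"
    s=readout.sense();M=R.from_quat(s["tool_rot"]).as_matrix()
    c=np.degrees(np.arctan2(M[1,1],M[0,1])); yaw=c if yaw is None else yaw
    a=np.radians(yaw);Y=np.array([np.cos(a),np.sin(a),0]);Z=np.array([0,0,-1.]);X=np.cross(Y,Z)
    d=np.array([x,y,z])-s["tcp_pos"]
    print("now",np.round(s["tcp_pos"],4),"yaw %.2f"%c,"t %.2f"%s["t"],"tilt",np.round(M[:,2],3),"F",np.round(s["force"],1))
    print("spin units %.2f  shift units %.2f %.2f %.2f"%((c-yaw)/4,d@X/.02,d@Y/.02,d@Z/.02))
E
python3 - <<'E'
from h import *
t=cams.snapshot("top");s=cams.snapshot("side")
for a,b in [((157,190),(597,55)),((195,210),(605,200))]:
    X=tri((t,125+a[0]/8,160+a[1]/8),(s,165+(b[0]-400)/8,145+b[1]/8));print(X, proj(t,X)-[125+a[0]/8,160+a[1]/8])
# plate ends (top view)
A=onz(t,125+165/8,160+125/8,.06);B=onz(t,125+222/8,160+305/8,.06);d=A-B;print(A,B,np.degrees(np.arctan2(d[1],d[0])),np.linalg.norm(d))
c=(A+B)/2;print(c)
# rail strip ends crop(4x at 205,165 ; offset row 400)
for p in [(65,468),(361,526),(97,475),(330,520)]: print(onz(t,205+p[0]/4,165+(p[1]-400)/4,.05))
go(.50,.26,.27,110)
E
```

```text
[0.53230139 0.26716559 0.10332549] [[ 0.23231795 -0.43831871]]
[0.53246747 0.26764239 0.0508362 ] [[-0.04124115  0.07852643]]
[0.55892091 0.27664018 0.06      ] [0.50076414 0.25517481 0.06      ] 20.258850370197518 0.061991705442174194
[0.52984252 0.26590749 0.06      ]
[0.5467726  0.08104345 0.05      ]
[ 0.51195614 -0.11008154  0.05      ]
[0.54251938 0.06027134 0.05      ]
[ 0.5155508  -0.09010889  0.05      ]
now [0.1641 0.6029 0.2391] yaw 74.77 t 0.35 tilt [-0. -0. -1.] F [-0.8 -0.7 -0. ]
spin units -8.81  shift units -9.92 -21.86 -1.55
```

Emit:
send_rows(commands="85 0 0 0 -1;85 0 0 0 -1;85 0 0 0 -1;85 0 0 0 -1;85 0 0 0 -1;85 0 0 0 -1;85 0 0 0 -1;85 0 0 0 -1;85 0 0 0 -0.8;85 -0.45 -1 -0.1 0;85 -0.45 -1 -0.1 0;85 -0.45 -1 -0.1 0;85 -0.45 -1 -0.1 0;85 -0.45 -1 -0.1 0;85 -0.45 -1 -0.1 0;85 -0.45 -1 -0.1 0;85 -0.45 -1 -0.1 0;85 -0.45 -1 -0.1 0;85 -0.45 -1 -0.1 0;85 -0.45 -1 -0.1 0", grip_force=60)

```text
t: 2.02
tcp_pos: [0.333, 0.4292, 0.2615]
tool_rot: [-0.173, 0.985, 0.0, 0.0]
force: [-0.2, -0.4, -0.8]
finger_gap: 0.997
gripper_force: 0.0
```

Emit:
send_rows(commands="85 -0.45 -1 0 0;85 -0.45 -1 0 0;85 -0.45 -1 0 0;85 -0.45 -1 0 0;85 -0.45 -1 0 0;85 -0.45 -1 0 0;85 -0.45 -1 0 0;85 -0.45 -1 0 0;85 -0.45 -1 0 0;85 -0.45 -1 0 0;85 -0.45 -1 0 0;85 0 0 0 0;85 0 0 0 0")

```text
t: 3.1
tcp_pos: [0.5011, 0.2564, 0.2612]
tool_rot: [-0.172, 0.985, 0.0, -0.0]
force: [-0.4, 0.3, 0.8]
finger_gap: 0.999
gripper_force: 0.0
```

Run:
```python
from h import *
import pickle
w=cams.snapshot("wrist");pickle.dump(w,open("w1.pkl","wb"))
cv2.imwrite("pics/w1.png",cv2.resize(w["pixels"][:,:,::-1],(768,576)))
print(proj(w,[[.532,.267,.108],[.532,.267,.06]])*1.5)
go(.45,.25,.21,110.26)
```

```text
[[385.94091553 320.52596022]
 [386.11211555 295.78984605]]
now [0.5002 0.257  0.2612] yaw 109.91 t 3.15 tilt [-0.001  0.    -1.   ] F [-0.1  0.7 -0.2]
spin units -0.09  shift units 2.48 0.54 2.56
```

View pics/w1.png

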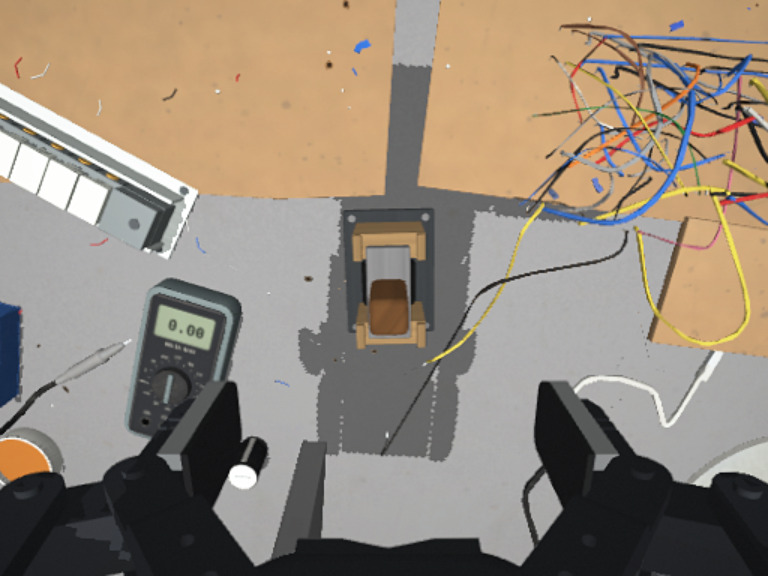

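Run:
```python
from h import *
import pickle
w=pickle.load(open("w1.pkl","rb"))
print(onz(w,389/1.5,322/1.5,.108))
# yaw by holder base corners: left edge (347,210)-(349,330), right(433,210)-(433,330)
for u,v in [(350,214),(431,214),(352,325)]: print(onz(w,u/1.5,v/1.5,0.006))
print(onz(w,130/1.5,255/1.5,.05),onz(w,200/1.5,193/1.5,.0))
go(.532,.266,.20,110)
```

```text
[0.53226713 0.26904242 0.108     ]
[0.49623596 0.22483824 0.006     ]
[0.47536504 0.28284951 0.006     ]
[0.58138797 0.25514757 0.006     ]
[0.56759777 0.08897211 0.05      ] [0.52060737 0.11060055 0.        ]
now [0.5002 0.257  0.2612] yaw 109.91 t 3.15 tilt [-0.001  0.    -1.   ] F [-0.1  0.7 -0.2]
spin units -0.02  shift units -1.65 -0.12 3.06
```

Emit:
send_rows(commands="85 -0.5 0.1 1 0;85 -0.5 0 1 0;85 -0.6 -0.1 1 0;85 0 0 0 0;85 0 0 0 0")

```text
t: 3.57
tcp_pos: [0.5291, 0.2687, 0.2004]
tool_rot: [-0.174, 0.985, -0.0, -0.002]
force: [0.4, 0.0, -0.3]
finger_gap: 0.994
gripper_force: 0.0
```

Run:
```python
from h import *
import pickle
w=cams.snapshot("wrist");pickle.dump(w,open("w2.pkl","wb"))
cv2.imwrite("pics/w2.png",crop(w,160,80,200,180,4)[:600])
print(proj(w,[[.532,.268,.108],[.532,.267,.06]]))
go(.532,.268,.2)
```

```text
[[255.42893538 204.60699918]
 [254.73546224 185.50184241]]
now [0.5295 0.2687 0.2015] yaw 110.04 t 3.62 tilt [-0.001 -0.    -1.   ] F [-0.1  0.1 -1.1]
spin units 0.00  shift units -0.10 -0.08 0.07
```

View pics/w2.png

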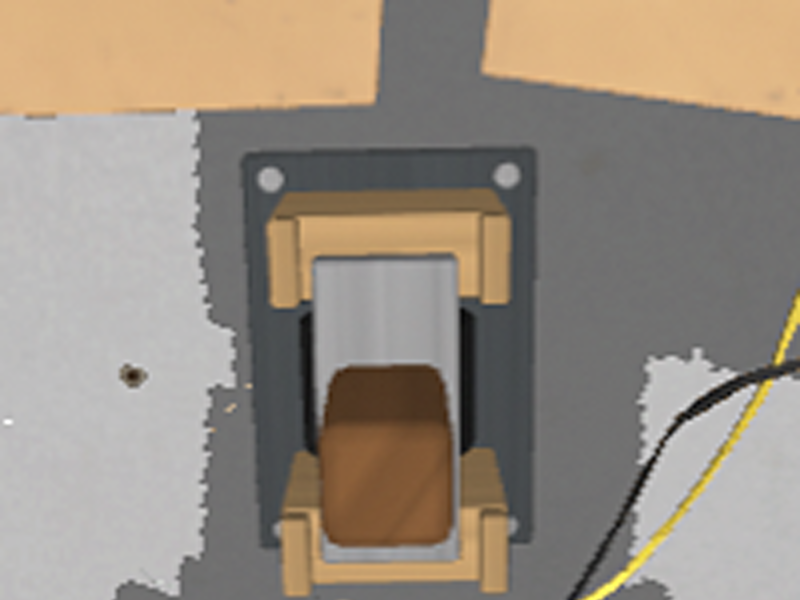

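Run:
```python
from h import *
import pickle
w=pickle.load(open("w1.pkl","rb"));w2=pickle.load(open("w2.pkl","rb"))
print(tri((w,389/1.5,322/1.5),(w2,257,200.75)),onz(w2,257,200.75,.108))
f=lambda x,y:(160+x/4,80+y/4)
# plate corners z=.06, front edge and mid; lips z=.059
for p in [(315,259),(457,259),(322,560),(458,560)]: print("plate",onz(w2,*f(*p),.06).round(4))
for p in [(299,302),(482,302),(311,510),(481,510)]: print("lip",onz(w2,*f(*p),.059).round(4))
for p in [(299,216),(481,216)]: print("post",onz(w2,*f(*p),.052).round(4))
go(.532,.2685,.079)
```

```text
[0.50773297 0.26028059 0.17619144] [0.52894167 0.26806451 0.108     ]
plate [0.5042 0.2433 0.06  ]
plate [0.4945 0.2702 0.06  ]
plate [0.5653 0.2659 0.06  ]
plate [0.5553 0.2935 0.06  ]
lip [0.5139 0.2431 0.059 ]
lip [0.5011 0.2782 0.059 ]
lip [0.5556 0.2601 0.059 ]
lip [0.5432 0.2942 0.059 ]
post [0.4983 0.2373 0.052 ]
post [0.4855 0.2725 0.052 ]
now [0.5295 0.2687 0.2015] yaw 110.04 t 3.62 tilt [-0.001 -0.    -1.   ] F [-0.1  0.1 -1.1]
spin units 0.00  shift units -0.11 -0.05 6.12
```

Emit:
send_rows(commands="85 0 -0.05 1 0;85 0 0 1 0;85 0 0 1 0;85 0 0 1 0;85 0 0 1 0;85 0 0 0.6 0;85 0 0 0.5 0;85 0 0 0 0", grip_force=110)

```text
t: 4.28
tcp_pos: [0.5299, 0.2671, 0.0785]
tool_rot: [-0.174, 0.985, -0.0, -0.001]
force: [0.4, 0.2, 0.4]
finger_gap: 0.993
gripper_force: 0.0
```

Emit:
send_rows(commands="20 0 0 0 0;20 0 0 0 0;20 0 0 0 0;20 0 0 0 0;20 0 0 0 0;20 0 0 0 0;20 0 0 0 0;20 0 0 0 0;20 0 0 0 0;20 0 0 0 0;20 0 0 0 0;20 0 0 0 0")

```text
t: 5.28
tcp_pos: [0.5314, 0.2673, 0.0802]
tool_rot: [-0.173, 0.985, 0.0, 0.001]
force: [-1.7, 0.7, 6.5]
finger_gap: 0.271
gripper_force: 107.6
```

Run:
```python
from h import *
import pickle
pickle.dump(cams.snapshot("wrist"),open("w3.pkl","wb"))
s=readout.sense();print(s["force"],s["finger_gap"],s["gripper_force"],s["ft_torque"])
go(.529,.268,.079,110)
```

```text
[-0.51598523  0.52157792  6.2283674 ] 0.26993775958566757 107.58142232894897 [-0.0426191   0.20549568 -0.11042846]
now [0.5314 0.2673 0.0803] yaw 109.96 t 5.33 tilt [ 0.001  0.    -1.   ] F [-0.5  0.5  6.2]
spin units -0.01  shift units 0.10 0.07 0.06
```

Emit:
send_rows(commands="20 0 0 -0.3 0;20 0 0 -0.5 0;20 0 0 -0.8 0;20 0 0 -1 0;20 0 0 -1 0;20 0 0 -1 0;20 0 0 -1 0;20 0 0 -1 0;20 0 0 -1 0;20 0 0 -0.5 0;20 0 0 0 1;20 0 0 0 1;20 0 0 0 1;20 0 0 0 1;20 0 0 0 1;20 0 0 0 1;20 0 0 0 1;20 0 0 0 0.55")

```text
t: 6.83
tcp_pos: [0.5301, 0.2668, 0.2406]
tool_rot: [0.091, 0.996, -0.0, -0.001]
force: [-0.5, -0.1, -3.1]
finger_gap: 0.263
gripper_force: 107.8
```

Emit:
send_rows(commands="20 -0.1 -0.5 0 0;20 -0.2 -1 0 0;20 -0.2 -1 0 0;20 -0.2 -1 0 0;20 -0.2 -1 0 0;20 -0.2 -1 0 0;20 -0.2 -1 0 0;20 -0.2 -1 0 0;20 -0.2 -1 0 0;20 -0.2 -1 0 0;20 -0.2 -1 0 0;20 -0.2 -1 0 0;20 -0.2 -1 0 0;20 -0.1 -1 0 0;20 0 -0.4 0 0;20 0 0 0 0;20 0 0 0 0")

```text
t: 8.25
tcp_pos: [0.5322, -0.0158, 0.2411]
tool_rot: [0.09, 0.996, 0.0, -0.0]
force: [0.2, 0.6, -3.8]
finger_gap: 0.264
gripper_force: 108.2
```

Run:
```python
from h import *
import pickle
w=cams.snapshot("wrist");pickle.dump(w,open("w4.pkl","wb"))
cv2.imwrite("pics/w4.png",cv2.resize(w["pixels"][:,:,::-1],(800,600)))
s=readout.sense();print(s["force"],s["finger_gap"],s["gripper_force"])
go(.529,-.015,.25,79.8)
```

```text
[ 0.55791729 -0.75285803 -3.17953838] 0.2662184474175372 108.20829391479492
now [ 0.5323 -0.0152  0.2412] yaw 79.77 t 8.30 tilt [-0.001  0.001 -1.   ] F [ 0.6 -0.8 -3.2]
spin units -0.01  shift units 0.16 -0.02 -0.44
```

View pics/w4.png

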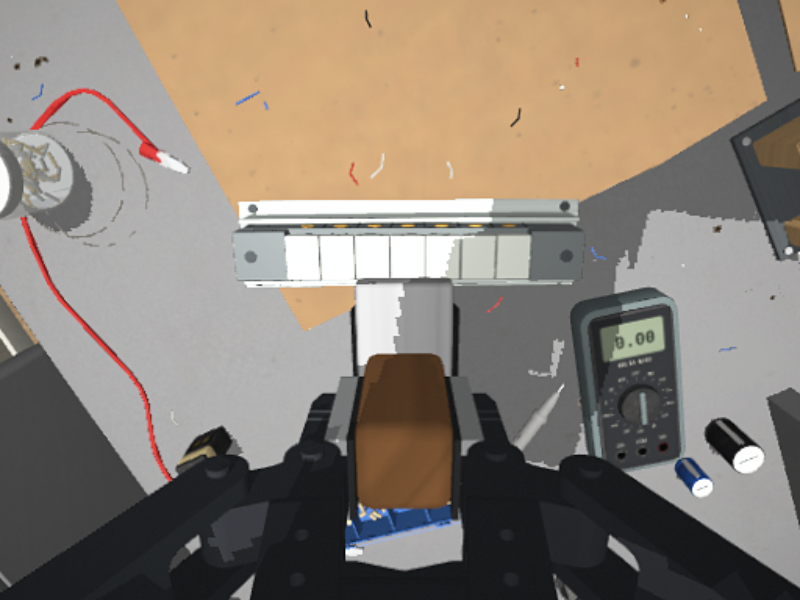

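Run:
```python
from h import *
import pickle
w=pickle.load(open("w4.pkl","rb"));k=.64
def seg(a,b,z):
    A=onz(w,a[0]*k,a[1]*k,z);B=onz(w,b[0]*k,b[1]*k,z);d=B-A
    print(((A+B)/2).round(4),"ang %.2f"%np.degrees(np.arctan2(d[1],d[0])),"len %.4f"%np.linalg.norm(d))
for z in(.044,.05,.056): seg((233.5,228.5),(583.5,227),z);seg((236,282.5),(582,280),z)   # block edges
seg((286,258),(530,257),.053)
seg((252,209),(565,206),.003); seg((240,203),(579,200.5),.003)
seg((251,257),(567,256),.05) #screws
```

```text
[ 0.5112 -0.0084  0.044 ] ang 79.90 len 0.2195
[ 0.5455 -0.0143  0.044 ] ang 80.08 len 0.2234
[ 0.5103 -0.0083  0.05  ] ang 79.90 len 0.2155
[ 0.5439 -0.014   0.05  ] ang 80.08 len 0.2194
[ 0.5093 -0.0082  0.056 ] ang 79.90 len 0.2115
[ 0.5423 -0.0138  0.056 ] ang 80.08 len 0.2153
[ 0.5281 -0.0118  0.053 ] ang 79.89 len 0.1508
[ 0.504  -0.0067  0.003 ] ang 80.21 len 0.2179
[ 0.5002 -0.0053  0.003 ] ang 80.08 len 0.2355
[ 0.5282 -0.0112  0.05  ] ang 79.84 len 0.1974
```

Emit:
send_rows(commands="20 0.05 0.8 0.2 -0.05;20 0.05 1 0.5 0;20 0.05 1 0.7 0;20 0.05 1 0.7 0;20 0 1 0.7 0;20 0 0 0.8 0;20 0 0 0.8 0;20 0 0 0.65 0;20 0 0 0 0;20 0 0 0 0")

```text
t: 9.13
tcp_pos: [0.5449, 0.0807, 0.1398]
tool_rot: [0.087, 0.996, 0.0, -0.001]
force: [-0.1, 0.3, -4.1]
finger_gap: 0.262
gripper_force: 108.4
```

```bash
cat >> h.py <<'E'
C=np.array([.5285,-.0125]);A0=np.radians(79.95)
def rail():
    "TCP in rail axes"
    s=readout.sense();p=s["tcp_pos"];e=np.array([np.cos(A0),np.sin(A0)]);n=np.array([e[1],-e[0]])
    f=s["force"];d=p[:2]-C
    M=R.from_quat(s["tool_rot"]).as_matrix()
    print("t %.2f s %.4f x %.4f z %.4f bottom %.4f yaw %.2f F s %.1f x %.1f z %.1f |M| %s tilt %s"%(s["t"],d@e,d@n,p[2],p[2]-.0713,np.degrees(np.arctan2(M[1,1],M[0,1])),f[:2]@e,f[:2]@n,f[2],np.round(s["ft_torque"],2),np.round(M[:2,2],4)))
E
python3 -c "
from h import *;rail()"
```

```text
t 9.13 s 0.0946 x -0.0001 z 0.1398 bottom 0.0685 yaw 80.07 F s 0.2 x -0.1 z -4.1 |M| [-0.04 -0.05 -0.01] tilt [-0.002   0.0003]
```

Emit:
send_rows(commands="20 0 0 0.2 0;20 0 0 0.2 0;20 0 0 0.2 0;20 0 0 0 0;20 0 0 0 0")

```text
t: 9.55
tcp_pos: [0.5455, 0.0794, 0.1283]
tool_rot: [0.088, 0.996, 0.0, -0.0]
force: [0.2, -1.2, -3.7]
finger_gap: 0.267
gripper_force: 108.4
```

Emit:
send_rows(commands="20 0 0 0.1 0;20 0 0 0 0;20 0 0 0 0")

```text
t: 9.8
tcp_pos: [0.5456, 0.0794, 0.1263]
tool_rot: [0.088, 0.996, 0.0, 0.0]
force: [-0.1, 0.4, -2.7]
finger_gap: 0.264
gripper_force: 108.4
```

Free down to bottom ≈ 0.055; continuing in 2–3 mm steps.

Emit:
send_rows(commands="20 0 0 0.15 0;20 0 0 0 0;20 0 0 0 0")

```text
t: 10.05
tcp_pos: [0.5454, 0.0795, 0.1231]
tool_rot: [0.087, 0.996, -0.0, -0.0]
force: [-0.3, -0.5, -4.2]
finger_gap: 0.265
gripper_force: 108.4
```

Emit:
send_rows(commands="20 0 0 0.1 0;20 0 0 0 0;20 0 0 0 0")

```text
t: 10.3
tcp_pos: [0.5455, 0.0795, 0.1212]
tool_rot: [0.087, 0.996, -0.0, -0.0]
force: [0.4, -0.2, -4.0]
finger_gap: 0.266
gripper_force: 108.4
```

Emit:
send_rows(commands="20 0 0 0.15 0;20 0 0 0 0;20 0 0 0 0")

```text
t: 10.55
tcp_pos: [0.5458, 0.0795, 0.1183]
tool_rot: [0.087, 0.996, -0.0, 0.0]
force: [0.4, -0.3, -2.8]
finger_gap: 0.266
gripper_force: 108.7
```

Emit:
send_rows(commands="20 0 0 0.1 0;20 0 0 0 0;20 0 0 0 0")

```text
t: 10.8
tcp_pos: [0.546, 0.0795, 0.1175]
tool_rot: [0.087, 0.996, -0.0, 0.001]
force: [-0.7, 0.1, 5.5]
finger_gap: 0.265
gripper_force: 110.2
```

Emit:
send_rows(commands="20 0 0 -0.6 0;20 0 0 -0.6 0;20 0 -0.8 0 0;20 0 -1 0 0;20 0 -1 0 0;20 0 -1 0 0;20 0 -1 0 0;20 0 -1 0 0;20 0 -1 0 0;20 0 -1 0 0;20 0 -1 0 0;20 0 -0.6 0 0;20 0 0 0.2 0;20 0 0 0.2 0;20 0 0 0.2 0;20 0 0 0 0;20 0 0 0 0")

```text
t: 12.22
tcp_pos: [0.5125, -0.1045, 0.1278]
tool_rot: [0.087, 0.996, 0.0, -0.001]
force: [0.1, -1.2, -2.7]
finger_gap: 0.266
gripper_force: 108.8
```

```bash
python3 -c "
from h import *;rail()"
```

```text
t 12.22 s -0.0934 x 0.0003 z 0.1278 bottom 0.0565 yaw 80.04 F s -1.2 x 0.3 z -2.7 |M| [-0.06 -0.08  0.01] tilt [-0.0014  0.0008]
```

Emit:
send_rows(commands="20 0 0 0.15 0;20 0 0 0 0;20 0 0 0 0")

```text
t: 12.47
tcp_pos: [0.5128, -0.1052, 0.1252]
tool_rot: [0.087, 0.996, 0.0, -0.0]
force: [0.2, -0.3, -2.7]
finger_gap: 0.267
gripper_force: 108.8
```

Emit:
send_rows(commands="20 0 0 0.1 0;20 0 0 0 0;20 0 0 0 0")

```text
t: 12.72
tcp_pos: [0.5128, -0.1056, 0.1232]
tool_rot: [0.087, 0.996, 0.0, -0.0]
force: [0.7, 0.5, -3.0]
finger_gap: 0.269
gripper_force: 108.8
```

Emit:
send_rows(commands="20 0 0 0.15 0;20 0 0 0 0;20 0 0 0 0")

```text
t: 12.97
tcp_pos: [0.5127, -0.1056, 0.1201]
tool_rot: [0.087, 0.996, 0.0, -0.0]
force: [1.0, 0.3, -2.5]
finger_gap: 0.264
gripper_force: 108.8
```

Emit:
send_rows(commands="20 0 0 0.1 0;20 0 0 0 0;20 0 0 0 0")

```text
t: 13.22
tcp_pos: [0.5127, -0.1056, 0.1182]
tool_rot: [0.087, 0.996, 0.0, -0.0]
force: [-0.1, 0.3, -4.0]
finger_gap: 0.266
gripper_force: 108.8
```

Emit:
send_rows(commands="20 0 0 0.15 0;20 0 0 0 0;20 0 0 0 0")

```text
t: 13.47
tcp_pos: [0.5127, -0.1055, 0.1151]
tool_rot: [0.087, 0.996, 0.0, -0.0]
force: [0.2, 0.4, -4.2]
finger_gap: 0.266
gripper_force: 108.8
```

Emit:
send_rows(commands="20 0 0 0.1 0;20 0 0 0 0;20 0 0 0 0")

```text
t: 13.72
tcp_pos: [0.5131, -0.1057, 0.1136]
tool_rot: [0.087, 0.996, -0.0, 0.0]
force: [-0.8, -0.2, -0.6]
finger_gap: 0.269
gripper_force: 109.3
```

Emit:
send_rows(commands="20 0 0 0.06 0;20 0 0 0.06 0;20 0 0 0 0;20 0 0 0 0")

```text
t: 14.05
tcp_pos: [0.5134, -0.1061, 0.1127]
tool_rot: [0.087, 0.996, -0.001, 0.001]
force: [-2.9, 0.5, 12.5]
finger_gap: 0.268
gripper_force: 110.9
```

```bash
python3 -c "
from h import *;rail()"
```

```text
t 14.05 s -0.0948 x 0.0015 z 0.1127 bottom 0.0414 yaw 79.99 F s 0.0 x -2.9 z 12.5 |M| [-0.    0.57  0.  ] tilt [ 0.0018 -0.0013]
```

Emit:
send_rows(commands="20 0 0.1 -0.003 0;20 0 0.15 -0.003 0;20 0 0.15 -0.003 0;20 0 0.15 -0.003 0")

```text
t: 14.38
tcp_pos: [0.5153, -0.0974, 0.1133]
tool_rot: [0.086, 0.996, -0.003, 0.001]
force: [-4.7, -6.7, 13.5]
finger_gap: 0.264
gripper_force: 111.0
```

```bash
python3 -c "
from h import *;rail()"
```

```text
t 14.38 s -0.0859 x 0.0018 z 0.1133 bottom 0.0420 yaw 80.15 F s -7.4 x -3.4 z 13.5 |M| [-1.42  1.15  0.  ] tilt [ 0.0015 -0.0058]
```

Emit:
send_rows(commands="20 0 0.15 -0.003 0;20 0 0.15 -0.003 0;20 0 0.15 -0.003 0;20 0 0.15 -0.003 0;20 0 0.15 -0.003 0")

```text
t: 14.8
tcp_pos: [0.5178, -0.0805, 0.1136]
tool_rot: [0.087, 0.996, -0.001, 0.001]
force: [-2.6, -0.9, 14.5]
finger_gap: 0.266
gripper_force: 111.0
```

```bash
python3 -c "
from h import *;rail()"
```

```text
t 14.80 s -0.0689 x 0.0013 z 0.1136 bottom 0.0423 yaw 80.01 F s -1.4 x -2.4 z 14.5 |M| [-0.16  0.74 -0.  ] tilt [ 0.0016 -0.0016]
```

Emit:
send_rows(commands="20 0 0.15 -0.004 0;20 0 0.15 -0.004 0;20 0 0.15 -0.004 0;20 0 0.15 -0.004 0;20 0 0.15 -0.004 0;20 0 0.15 -0.004 0;20 0 0.15 -0.004 0")

```text
t: 15.38
tcp_pos: [0.5214, -0.0599, 0.1143]
tool_rot: [0.087, 0.996, -0.001, 0.001]
force: [-3.8, -0.4, 16.1]
finger_gap: 0.267
gripper_force: 111.2
```

```bash
python3 -c "
from h import *;rail()"
```

```text
t 15.38 s -0.0479 x 0.0013 z 0.1143 bottom 0.0430 yaw 80.01 F s -1.1 x -3.7 z 16.1 |M| [-0.16  0.84 -0.02] tilt [ 0.0016 -0.0016]
```

Emit:
send_rows(commands="20 0 0.15 -0.006 0;20 0 0.15 -0.006 0;20 0 0.15 -0.006 0;20 0 0.15 -0.005 0;20 0 0.15 -0.005 0;20 0 0.15 -0.005 0;20 0 0.15 -0.005 0")

```text
t: 15.97
tcp_pos: [0.525, -0.0391, 0.115]
tool_rot: [0.087, 0.996, -0.001, 0.001]
force: [-3.3, -0.5, 14.9]
finger_gap: 0.263
gripper_force: 111.1
```

```bash
python3 -c "
from h import *;rail()"
```

```text
t 15.97 s -0.0268 x 0.0012 z 0.1150 bottom 0.0437 yaw 80.00 F s -1.1 x -3.1 z 14.9 |M| [-0.14  0.8   0.07] tilt [ 0.0015 -0.0014]
```

Emit:
send_rows(commands="20 0 0.15 -0.006 0;20 0 0.15 -0.006 0;20 0 0.15 -0.005 0;20 0 0.15 -0.005 0;20 0 0.15 -0.005 0;20 0 0.15 -0.005 0;20 0 0.15 -0.005 0")

```text
t: 16.55
tcp_pos: [0.5286, -0.0183, 0.1156]
tool_rot: [0.087, 0.996, -0.0, 0.001]
force: [-3.4, 0.1, 15.1]
finger_gap: 0.269
gripper_force: 111.0
```

```bash
python3 -c "
from h import *;rail()"
```

```text
t 16.55 s -0.0057 x 0.0011 z 0.1156 bottom 0.0443 yaw 79.99 F s -0.5 x -3.4 z 15.1 |M| [-0.11  0.77 -0.06] tilt [ 0.0012 -0.0011]
```

Emit:
send_rows(commands="20 0 0.15 -0.006 0;20 0 0.15 -0.006 0;20 0 0.15 -0.005 0;20 0 0.15 -0.005 0;20 0 0.15 -0.005 0;20 0 0.15 -0.005 0;20 0 0.15 -0.005 0")

```text
t: 17.13
tcp_pos: [0.5321, 0.0024, 0.1161]
tool_rot: [0.087, 0.996, -0.0, 0.0]
force: [-3.1, -0.2, 12.8]
finger_gap: 0.269
gripper_force: 110.7
```

```bash
python3 -c "
from h import *;rail()"
```

```text
t 17.13 s 0.0153 x 0.0009 z 0.1161 bottom 0.0448 yaw 79.98 F s -0.7 x -3.1 z 12.8 |M| [-0.1   0.67 -0.01] tilt [ 0.0008 -0.0008]
```

Emit:
send_rows(commands="20 0 0.15 -0.004 0;20 0 0.15 -0.004 0;20 0 0.15 -0.004 0;20 0 0.15 -0.004 0;20 0 0.15 -0.004 0;20 0 0.15 -0.004 0;20 0 0.15 -0.004 0")

```text
t: 17.72
tcp_pos: [0.5356, 0.0231, 0.1165]
tool_rot: [0.087, 0.996, -0.0, 0.0]
force: [-3.1, 0.3, 11.7]
finger_gap: 0.271
gripper_force: 110.6
```

```bash
python3 -c "
from h import *;rail()"
```

```text
t 17.72 s 0.0363 x 0.0008 z 0.1165 bottom 0.0452 yaw 79.98 F s -0.3 x -3.1 z 11.7 |M| [-0.02  0.72  0.04] tilt [ 0.0004 -0.0007]
```

Emit:
send_rows(commands="20 0 0.15 -0.002 0;20 0 0.15 -0.002 0;20 0 0.15 -0.003 0;20 0 0.15 -0.003 0;20 0 0.15 -0.003 0;20 0 0.15 -0.003 0;20 0 0.15 -0.003 0")

```text
t: 18.3
tcp_pos: [0.5391, 0.0438, 0.1168]
tool_rot: [0.087, 0.996, -0.0, 0.0]
force: [-3.2, 0.1, 10.7]
finger_gap: 0.261
gripper_force: 110.5
```

```bash
python3 -c "
from h import *;rail()"
```

```text
t 18.30 s 0.0573 x 0.0006 z 0.1168 bottom 0.0455 yaw 79.98 F s -0.5 x -3.2 z 10.7 |M| [-0.07  0.66 -0.  ] tilt [-0.     -0.0006]
```

Emit:
send_rows(commands="20 0 0.15 0.01 0;20 0 0.15 0.01 0;20 0 0.15 -0.001 0;20 0 0.15 -0.002 0;20 0 0.15 -0.003 0;20 0 0.15 -0.003 0")

```text
t: 18.8
tcp_pos: [0.5423, 0.0619, 0.1169]
tool_rot: [0.087, 0.996, -0.0, 0.0]
force: [-3.5, -1.3, 12.2]
finger_gap: 0.266
gripper_force: 110.8
```

```bash
python3 -c "
from h import *;rail()"
```

```text
t 18.80 s 0.0757 x 0.0006 z 0.1169 bottom 0.0456 yaw 79.99 F s -1.8 x -3.2 z 12.2 |M| [-0.08  0.83  0.02] tilt [ 0.0002 -0.0003]
```

Emit:
send_rows(commands="20 0 0.15 -0.003 0;20 0 0.15 -0.003 0;20 0 0.15 -0.003 0;20 0 0.15 -0.003 0;20 0 0.15 -0.003 0")

```text
t: 19.22
tcp_pos: [0.5448, 0.0767, 0.117]
tool_rot: [0.087, 0.996, -0.0, 0.0]
force: [-3.4, 0.6, 12.1]
finger_gap: 0.268
gripper_force: 110.7
```

```bash
python3 -c "
from h import *;rail()"
```

```text
t 19.22 s 0.0907 x 0.0005 z 0.1170 bottom 0.0457 yaw 79.97 F s 0.1 x -3.4 z 12.1 |M| [ 0.    0.7  -0.04] tilt [ 0.0001 -0.0001]
```

Emit:
send_rows(commands="20 0 -0.1 0.02 0;20 0 -0.2 0.002 0;20 0 -0.2 0.002 0;20 0 -0.2 0.002 0;20 0 -0.2 0.002 0;20 0 -0.2 0.002 0;20 0 -0.2 0.002 0;20 0 -0.2 0.002 0;20 0 -0.2 0.004 0")

```text
t: 19.97
tcp_pos: [0.5392, 0.0432, 0.1167]
tool_rot: [0.087, 0.996, 0.0, 0.001]
force: [-3.5, 1.1, 15.1]
finger_gap: 0.269
gripper_force: 111.0
```

```bash
python3 -c "
from h import *;rail()"
```

```text
t 19.97 s 0.0567 x 0.0008 z 0.1167 bottom 0.0454 yaw 79.97 F s 0.5 x -3.6 z 15.1 |M| [0.23 0.73 0.02] tilt [0.0011 0.0003]
```

Emit:
send_rows(commands="20 0 -0.2 0.003 0;20 0 -0.2 0.003 0;20 0 -0.2 0.003 0;20 0 -0.2 0.003 0;20 0 -0.2 0.003 0;20 0 -0.2 0.003 0;20 0 -0.2 0.003 0;20 0 -0.2 0.003 0")

```text
t: 20.63
tcp_pos: [0.5339, 0.0116, 0.1163]
tool_rot: [0.087, 0.996, 0.0, 0.001]
force: [-2.8, 0.8, 14.3]
finger_gap: 0.266
gripper_force: 110.9
```

```bash
python3 -c "
from h import *;rail()"
```

```text
t 20.63 s 0.0246 x 0.0011 z 0.1163 bottom 0.0450 yaw 79.98 F s 0.3 x -2.9 z 14.3 |M| [ 0.29  0.75 -0.05] tilt [ 0.0016 -0.    ]
```

Emit:
send_rows(commands="20 0 -0.2 0.005 0;20 0 -0.2 0.005 0;20 0 -0.2 0.005 0;20 0 -0.2 0.005 0;20 0 -0.2 0.005 0;20 0 -0.2 0.005 0;20 0 -0.2 0.005 0;20 0 -0.2 0.005 0;20 0 -0.2 0.005 0;20 0 -0.2 0.005 0")

```text
t: 21.47
tcp_pos: [0.5272, -0.0281, 0.1153]
tool_rot: [0.087, 0.996, -0.0, 0.001]
force: [-2.4, 1.0, 15.4]
finger_gap: 0.269
gripper_force: 111.0
```

```bash
python3 -c "
from h import *;rail()"
```

```text
t 21.47 s -0.0156 x 0.0015 z 0.1153 bottom 0.0440 yaw 79.97 F s 0.6 x -2.6 z 15.4 |M| [0.2  0.66 0.05] tilt [ 0.0024 -0.0005]
```

Emit:
send_rows(commands="20 0 -0.2 0.006 0;20 0 -0.2 0.006 0;20 0 -0.2 0.006 0;20 0 -0.2 0.006 0;20 0 -0.2 0.006 0;20 0 -0.2 0.006 0;20 0 -0.2 0.006 0;20 0 -0.2 0.006 0")

```text
t: 22.13
tcp_pos: [0.5219, -0.0598, 0.1144]
tool_rot: [0.087, 0.996, -0.0, 0.001]
force: [-2.7, -0.2, 14.5]
finger_gap: 0.267
gripper_force: 111.0
```

```bash
python3 -c "
from h import *;rail()"
```

```text
t 22.13 s -0.0477 x 0.0018 z 0.1144 bottom 0.0431 yaw 79.98 F s -0.7 x -2.6 z 14.5 |M| [ 0.14  0.51 -0.01] tilt [ 0.0028 -0.001 ]
```

Emit:
send_rows(commands="20 0 -0.2 0.006 0;20 0 -0.2 0.006 0;20 0 -0.2 0.006 0;20 0 -0.2 0.006 0;20 0 -0.2 0.006 0")

```text
t: 22.55
tcp_pos: [0.5186, -0.0796, 0.1137]
tool_rot: [0.087, 0.996, -0.0, 0.002]
force: [-2.2, -0.2, 13.2]
finger_gap: 0.266
gripper_force: 111.0
```

```bash
python3 -c "
from h import *;rail()"
```

```text
t 22.55 s -0.0678 x 0.0020 z 0.1137 bottom 0.0424 yaw 79.98 F s -0.6 x -2.1 z 13.2 |M| [ 0.16  0.5  -0.01] tilt [ 0.0032 -0.0013]
```

Emit:
send_rows(commands="20 0 -0.2 0.006 0;20 0 -0.2 0.006 0;20 0 -0.2 0.006 0;20 0 -0.2 0.006 0;20 0 -0.2 0.006 0;20 0 -0.2 0.006 0")

```text
t: 23.05
tcp_pos: [0.5145, -0.1034, 0.1128]
tool_rot: [0.087, 0.996, -0.001, 0.002]
force: [-0.8, 0.9, 11.6]
finger_gap: 0.262
gripper_force: 110.9
```

```bash
python3 -c "
from h import *;rail()"
```

```text
t 23.05 s -0.0919 x 0.0021 z 0.1128 bottom 0.0415 yaw 79.98 F s 0.7 x -1.0 z 11.6 |M| [ 0.09  0.35 -0.05] tilt [ 0.0034 -0.0016]
```

Emit:
send_rows(commands="20 0 0 -0.5 0;20 0 0 -1 0;20 0 0 -1 0;20 0 0 -1 0;20 0 0 -1 0;20 0 0 -1 0;20 0 0 -1 0;20 0 0 -0.5 0;20 0 0 0 -1;20 0 0 0 -1;20 0 0 0 -1;20 0 0 0 -1;20 0 0 0 -1;20 0 0 0 -1;20 0 0 0 -1;20 0 0 0 -0.5;20 0 0 0 0")

```text
t: 24.47
tcp_pos: [0.5127, -0.1022, 0.2499]
tool_rot: [-0.174, 0.985, 0.001, -0.001]
force: [0.2, 0.8, -3.1]
finger_gap: 0.264
gripper_force: 108.4
```

Emit:
send_rows(commands="20 -0.2 0.5 0 0;20 -0.4 1 0 0;20 -0.4 1 0 0;20 -0.4 1 0 0;20 -0.4 1 0 0;20 -0.4 1 0 0;20 -0.4 1 0 0;20 -0.4 1 0 0;20 -0.4 1 0 0;20 -0.4 1 0 0;20 -0.4 1 0 0;20 -0.4 1 0 0;20 -0.4 1 0 0;20 -0.4 1 0 0;20 -0.4 1 0 0;20 -0.4 1 0 0;20 -0.4 1 0 0;20 -0.3 0.5 0 0;20 0 0 0 0;20 0 0 0 0")

```text
t: 26.13
tcp_pos: [0.5264, 0.2644, 0.2503]
tool_rot: [-0.174, 0.985, -0.0, -0.001]
force: [0.2, -0.9, -3.1]
finger_gap: 0.268
gripper_force: 108.5
```

Run:
```python
from h import *
import pickle
w=cams.snapshot("wrist");s=cams.snapshot("side");t=cams.snapshot("top");pickle.dump((w,s,t),open("w5.pkl","wb"))
M=np.zeros((600,800,3),np.uint8)
M[:300,:400]=cv2.resize(w["pixels"][:,:,::-1],(400,300));M[:300,400:800]=crop(s,210,180,100,75,4)
M[300:,:400]=crop(t,205,160,100,75,4);M[300:,400:]=crop(s,150,90,100,75,4)
cv2.imwrite("pics/w5.png",M)
print(readout.sense()["force"])
go(.5313,.2673,.25,109.96)
```

```text
[-0.70938254  0.11689049 -3.91648411]
now [0.5267 0.2631 0.2505] yaw 109.91 t 26.28 tilt [-0.001 -0.001 -1.   ] F [-0.7  0.1 -3.9]
spin units -0.01  shift units -0.29 0.12 0.03
```

View pics/w5.png

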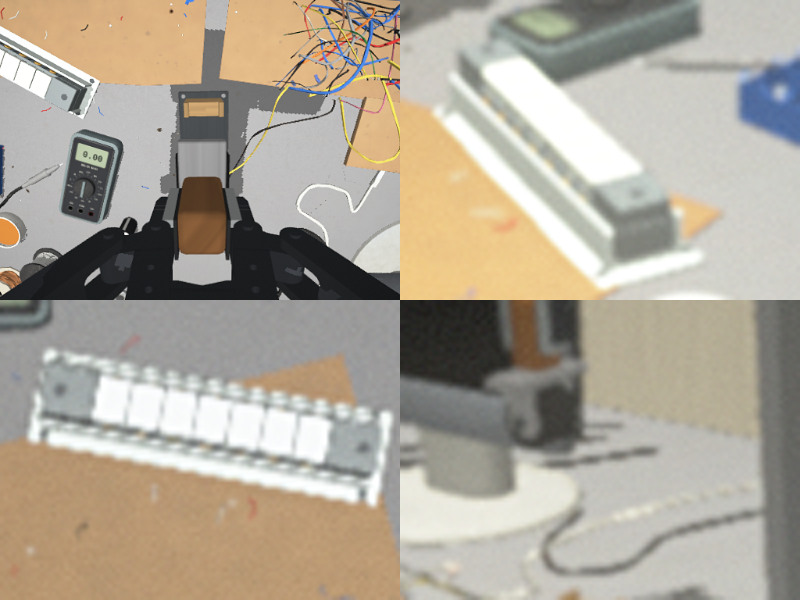

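Run:
```python
from h import *
import pickle
ims=[pickle.load(open("w3.pkl","rb")),pickle.load(open("w4.pkl","rb")),pickle.load(open("w5.pkl","rb"))[0]]
g=[i["pixels"].astype(np.float32) for i in ims]
T=g[1]
for name,(x,y,w,h) in {"handle":(222,220,72,112),"handletop":(222,222,72,40)}.items():
    for k in (0,2):
        r=cv2.matchTemplate(g[k][y-12:y+h+12,x-12:x+w+12],T[y:y+h,x:x+w],cv2.TM_CCOEFF_NORMED)
        _,m,_,l=cv2.minMaxLoc(r);print(name,k,m,l[0]-12,l[1]-12)
M=np.hstack([crop(i,205,150,100,200,2.6) for i in ims]);cv2.imwrite("pics/cmp.png",M);print(M.shape)
```

```text
handle 0 0.8620288372039795 0 0
handle 2 0.7846437096595764 0 0
handletop 0 0.8919714689254761 0 0
handletop 2 0.9263828992843628 0 0
(520, 780, 3)
```

View pics/cmp.png

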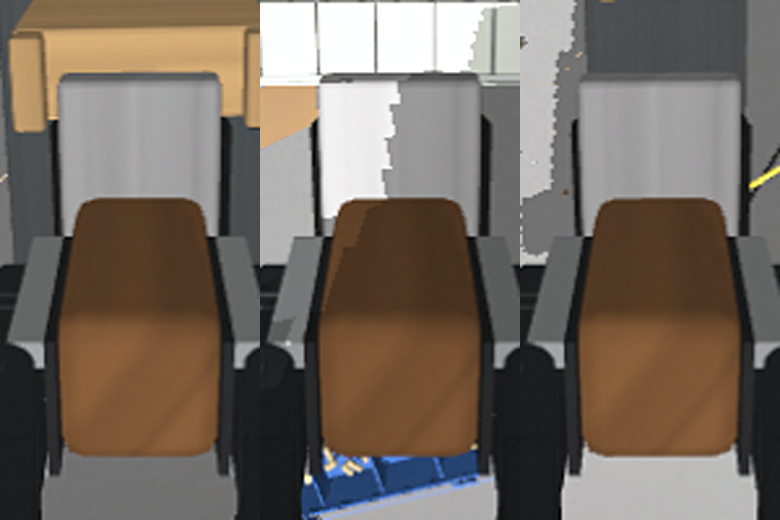

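Emit:
send_rows(commands="20 -0.29 0.15 0.2 0;20 0 0 0.8 0;20 0 0 1 0;20 0 0 1 0;20 0 0 1 0;20 0 0 1 0;20 0 0 0.5 0;20 0 0 0 0;20 0 0 0 0")

```text
t: 27.03
tcp_pos: [0.5317, 0.2685, 0.1405]
tool_rot: [-0.173, 0.985, -0.0, -0.0]
force: [0.2, 0.3, -4.1]
finger_gap: 0.265
gripper_force: 108.6
```

Run:
```python
from h import *
go(.5312,.2678,.0803,109.96)
```

```text
now [0.5317 0.2685 0.1405] yaw 109.93 t 27.03 tilt [-0.001 -0.    -1.   ] F [ 0.2  0.3 -4.1]
spin units -0.01  shift units 0.03 -0.03 3.01
```

Emit:
send_rows(commands="20 0.02 -0.03 0.4 0;20 0 0 0.4 0;20 0 0 0.4 0;20 0 0 0.4 0;20 0 0 0.4 0;20 0 0 0.4 0;20 0 0 0.3 0;20 0 0 0 0;20 0 0 0 0")

```text
t: 27.78
tcp_pos: [0.5309, 0.2681, 0.0861]
tool_rot: [-0.173, 0.985, -0.0, -0.001]
force: [0.2, -1.0, -3.1]
finger_gap: 0.265
gripper_force: 108.6
```

Run:
```python
from h import *
go(.5312,.2678,.0803,109.96)
```

```text
now [0.5309 0.2681 0.0861] yaw 109.97 t 27.78 tilt [-0.001 -0.    -1.   ] F [ 0.2 -1.  -3.1]
spin units 0.00  shift units -0.01 -0.02 0.29
```

Emit:
send_rows(commands="20 0 0 0.1 0;20 0 0 0.1 0;20 0 0 0.08 0;20 0 0 0.04 0;20 0 0 0 0;20 0 0 0 0")

```text
t: 28.28
tcp_pos: [0.5313, 0.2681, 0.0805]
tool_rot: [-0.173, 0.985, 0.0, 0.0]
force: [-0.6, 0.7, -2.7]
finger_gap: 0.264
gripper_force: 109.0
```

Run:
```python
from h import *
go(.5312,.2678,.0803,109.96)
```

```text
now [0.5313 0.2681 0.0805] yaw 109.97 t 28.28 tilt [ 0.  0. -1.] F [-0.6  0.7 -2.7]
spin units 0.00  shift units 0.01 -0.01 0.01
```

Emit:
send_rows(commands="20 0 0 0.04 0;20 0 0 0 0;20 0 0 0 0")

```text
t: 28.53
tcp_pos: [0.5313, 0.2682, 0.0803]
tool_rot: [-0.173, 0.985, -0.0, 0.0]
force: [-1.1, -0.9, 3.5]
finger_gap: 0.27
gripper_force: 109.7
```

Emit:
send_rows(commands="30 0 0 0 0;35 0 0 0 0;40 0 0 0 0;50 0 0 0 0;60 0 0 0 0;70 0 0 0 0;85 0 0 0 0;85 0 0 0 0;85 0 0 0 0;85 0 0 0 0;85 0 0 0 0;85 0 0 0 0")

```text
t: 29.53
tcp_pos: [0.5311, 0.2681, 0.0795]
tool_rot: [-0.173, 0.985, -0.0, -0.0]
force: [-0.0, 0.6, -0.2]
finger_gap: 0.996
gripper_force: 0.0
```

Seated with about 6 N and released. I'll rise straight up and check.

Emit:
send_rows(commands="85 0 0 -0.4 0;85 0 0 -0.8 0;85 0 0 -1 0;85 0 0 -1 0;85 0 0 -1 0;85 0 0 -1 0;85 0 0 -1 0;85 0.5 0 -1 0;85 0.5 0 -0.8 0;85 0.4 0 0 0;85 0 0 0 0;85 0 0 0 0")

```text
t: 30.53
tcp_pos: [0.5041, 0.2584, 0.2391]
tool_rot: [-0.173, 0.985, -0.0, -0.0]
force: [0.4, 0.6, -0.9]
finger_gap: 0.993
gripper_force: 0.0
```

Run:
```python
from h import *
w=cams.snapshot("wrist");s=cams.snapshot("side");t=cams.snapshot("top")
c=proj(w,[[.53,.268,.06]])[0].astype(int);print(c)
M=np.zeros((600,800,3),np.uint8)
M[:400,:400]=crop(w,max(c[0]-50,0),max(c[1]-50,0),100,100,4)
M[:400,400:]=crop(s,165,145,50,50,8)
M[400:,:200]=crop(t,125,160,50,50,4);M[400:,200:500]=crop(s,215,190,75,50,4);M[400:,500:800]=crop(w,0,20,150,100,2)
cv2.imwrite("pics/fin.png",M);go(.53,.268,.2)
```

```text
[258 199]
now [0.5048 0.2585 0.2384] yaw 109.96 t 30.68 tilt [-0.002 -0.    -1.   ] F [-0.1  0.1  0.5]
spin units 0.00  shift units -1.35 0.02 1.92
```

View pics/fin.png

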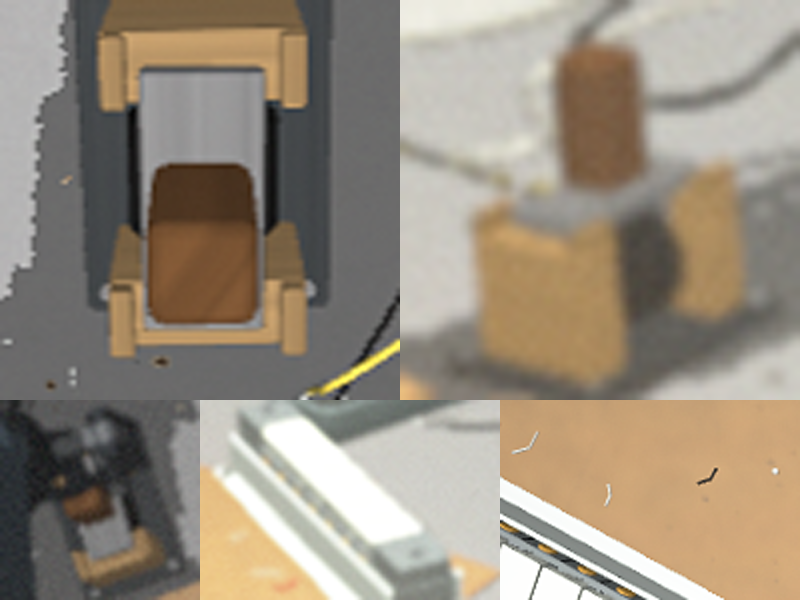

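```bash
python3 -c "
from station import sign_off;print(sign_off())"
```

```text
the job is handed in; nothing more can be done
None
```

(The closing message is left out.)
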